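# Portion walnuts: tray under the dispenser, gate held at its mark

## Task

Take just the top tray off the stack and slide it into the walnut dispenser, between the guides and fully home against the end plate, while the gate is still shut. Then pull the spring-loaded gate by its black knob out to the red mark, so that the lane farther from the knob empties its two walnuts into the tray and the other lane stays full. Finish still holding the knob at the mark so the gate cannot spring shut, and leave the other trays, the patterned box and the brush where they are.

Things in the scene. Friction and masses are not known exactly. Their poses are not given: they have to be found in the camera images.
- dispenser: fixed walnut dispenser, green back and end plates, clear two-lane hopper, 214 mm tall. Origin: on the table under the hopper's middle; x to its back plate (ends at 52 mm), y to the side where the tray goes in, knob on the -y side. Hopper x -27..27, y -48..48 mm. Gate blade's top 117 mm up; the chute under it, sloping to +y, ends 41 mm up, 9 mm above a home tray's rim
- bay (a point): where the middle of the underside of a home tray lies: dispenser y = 46 mm, on the 12 mm foot plate; axes as the dispenser's. The tray slides in along -y between two guides (72 mm apart, 22 mm high, y = -48 to 64, flared mouth) to the end plate's face at y = -48 mm. A home tray sticks 88 mm out of the hopper's side
- mark (a point): red mark across both edges of the steel slide bed: where the knob's middle (white line on its black foot) belongs; dispenser y = -168 mm, at the height of the blade's top (117 mm)
- gate (a joint): travel of the spring-return gate, m: 0 shut, grows as the knob is pulled along the dispenser's -y; 0.044 with the knob at the mark, 0.088 at the far stop. Spring back to shut: 4 N shut, 8 N at the mark, 12 N at the stop. From about 0.040 to 0.070 only the lane farther from the knob is open; from about 0.078 the other empties too
- gate_knob (a point): black upright knob of the gate, 26 (dispenser x) by 16 (y) by 34 mm tall; this point is the middle of its underside, 119 mm above the table and, when shut, 124 mm from the dispenser's origin (76 mm from the hopper's lid) on its -y side; axes as the dispenser's. Only its flat foot and the 50 mm wide blade lie below; nothing stands beside it
- tray_top: uppermost of three equal stacked steel trays, the one to take: 64 (x) by 180 (y) by 20 mm tall, walls and floor 4 mm, open on top, 0.13 kg, ends alike; origin at the middle of its underside, 40 mm above the table at the start. The trays do not nest: each adds 20 mm. The stack stands behind the dispenser, about parallel to it
- tray_middle: second tray of the stack, alike; stays
- tray_bottom: lowest tray of the stack, alike; stays
- blue_box: blue and white patterned paper box, 73 x 107 x 34 mm, bystander on the table; origin at the middle of its underside
- pastry_brush: pastry brush with a flat beech handle, 182 x 39 x 12 mm, lying on the table, bystander; origin at the middle of its underside
- nut_a0_mid (a point): middle of a walnut (about 32 mm) in the lane farther from the knob (dispenser y = +20 mm), number 1 from below; to go into the tray
- nut_a1_mid (a point): middle of a walnut (about 32 mm) in the lane farther from the knob (dispenser y = +20 mm), number 2 from below; to go into the tray
- nut_b0_mid (a point): middle of a walnut (about 32 mm) in the lane nearer the knob (dispenser y = -20 mm), number 1 from below; to stay in the hopper
- nut_b1_mid (a point): middle of a walnut (about 32 mm) in the lane nearer the knob (dispenser y = -20 mm), number 2 from below; to stay in the hopper

How it is judged:
By the outcome, as a careful person would: the job done as asked, in the order asked, and still so for the second after the job is handed in, while the arm keeps its last pose, push and grip.
It also fails if it takes over 69 s, if anything falls off the work surface, if the arm or the gripper's body presses on something with over 40 N, if the wrist force passes 120 N, or if a joint passes its speed limit or range.

## Robot

A 6-joint arm with a two-finger parallel gripper is mounted at the origin on a cart in front of the work surface, level with it; the furniture and walls round the work are solid. World frame = base frame: x ahead of the robot, y to its left, z up, the work surface at z = 0. Lengths are in m, angles in rad, forces in N, time in s.
With the tool pointing down it reaches from about 0.35 to 0.875 m from the base axis. Payload 15.5 kg.
Tool frame: the origin (TCP) lies midway between the tips of the shut fingers; the grasp point (between the pads) lies manip.hold_point_z behind it (manip.hold_point_z is the distance from the TCP to the grasp point, in m); z points along the fingers, y is the line along which they close (so a half turn about z gives the same grasp; the last joint's range is limited). The gripper opens to 85 mm and grips with 20 to 120 N. Pads are 22 mm wide; open, the fingers measure 114 mm over their backs; the gripper's body (76 mm by 85 mm) begins 54 mm behind the grasp point. The pads swing forward as they close: fully open they stand 13 mm farther back than shut.
Start: joints at [1.119, 0.494, 1.345, -0, 1.302, -0.096], TCP at [0.218, 0.586, 0.231] pointing down, gripper open.
Joint ranges: [-2.91, 2.91], [-0.82, 2.16], [0.22, 2.67], [-1.22, 4.37], [0.12, 2.79], [-3.08, 3.08]. Speed limits (rad/s): [1.89, 1.89, 2.57, 3.01, 3.01, 3.01].

## Interface

Orientations are given as [roll, pitch, yaw] about the fixed x, y, z axes, in that order (R = Rz(yaw) Ry(pitch) Rx(roll)).
In Python, from cell import manip gives the robot as it stands.
- The arm moves only by the shell command python3 jog.py 'ROWS' [FORCE]. ROWS is a JSON object with one list for each field, all of the same length, 1 to 20, a row being the entries at one place: dx, dy, dz (the shift in units of 5 mm), rz (a turn about the tool's z in units of 0.2 rad), finger_gap (the finger opening in m); each row shifts and turns the commanded pose from where the row before left it, along the tool's axes as they then stand; what a row does not reach is not made up. A row lasts 1/10 s, in which the tool goes at most 0.05 m and 0.15 rad, less where a joint would pass 70% of its speed; a pose out of reach is approached as far as the arm can. The fingers move at their own pace and stop on an object; FORCE is the grip in N (left out, the last holds). Time passes only in rows, so rows that do not move let the fingers close. It prints the time, the measured TCP pose, the force, the opening and the grip force at its end. Input that does not fit is refused with a message, and nothing moves.
- manip.get_state(): the state, without advancing time (a new reading comes with each control period).
- manip.read_camera(name): name is "scene" or "top" or "wrist"; returns a dict with "color" (400x640x3 uint8, red, green, blue), "fx", "fy", "cx", "cy" (pixels), "R" (3x3) and "t" (3): a world point X has camera coordinates R X + t; the wrist camera has in their place "hand_eye" (4x4, takes a point from camera to tool coordinates, whose origin is the TCP and whose axes are the flange's). Camera axes: x right, y down, z forward; pixel columns grow to the right and rows downward; lengths in m; the calibration is good to about 2 mm. A picture is of the moment at which its call begins: read the wrist's pose just before it. There is no depth.
- manip.sign_off(): hands the job in; it is judged then, once.
The state is a dict: "time_s": time; "joint_positions": joint angles; "dq": joint speeds; "joint_efforts": joint torques, N m; "position": TCP position; "eef_rot": TCP orientation; "wrist_force": force on the tool from outside, world axes, zero at the start; "ft_torque": the same for the moment, N m; "width": finger opening in m; "finger_force": force on a finger pad.
Only numpy, scipy, OpenCV 4.12 (cv2) and the standard library are available. Lean on these libraries where they do the work, as an engineer would, in place of code of your own. Each camera call takes 0.05 s, during which the arm holds its last target. There are 200 camera calls.

## Working session

There is one attempt and no reset: what is moved stays moved. The work goes in short steps, Python scripts to look and compute and a shell command to move; the robot and the scene stay as the last step left them, time stands still between calls to the robot, and variables do not carry over. Pictures are saved under pics/ and viewed, at most 10 in all, crops included, and the job is handed in when it is done.

```bash
ls; mkdir -p pics; python3 - <<'E'
from cell import manip
import cv2,numpy as np
print(manip.hold_point_z); s=manip.get_state(); print({k:np.round(v,3) for k,v in s.items()})
for n in("scene","top","wrist"):
    c=manip.read_camera(n); cv2.imwrite(f"pics/{n}0.png",c["color"][:,:,::-1])
    np.savez(f"pics/{n}0.npz",**c)
    print(n,{k:np.round(v,4).tolist() for k,v in c.items() if k!="color"})
E
```

```text
cell.py
jog.py
pics
0.0187
{'time_s': np.float64(0.0), 'joint_positions': array([ 1.119,  0.494,  1.346,  0.   ,  1.302, -0.095]), 'dq': array([ 0.   , -0.001, -0.001,  0.001, -0.001, -0.002]), 'joint_efforts': array([ 0.0000e+00, -8.8212e+01, -3.8389e+01, -0.0000e+00,  1.0000e-02,
        0.0000e+00]), 'position': array([0.218, 0.585, 0.231]), 'eef_rot': array([-3.14 , -0.   ,  2.785]), 'wrist_force': array([ 0.408, -0.416, -0.19 ]), 'ft_torque': array([ 0.032,  0.002, -0.029]), 'finger_force': np.float64(0.0), 'width': np.float64(0.086)}
scene {'fx': 434.5076, 'fy': 434.5076, 'cx': 315.1904, 'cy': 190.6408, 'R': [[-0.7557, -0.6548, 0.0095], [-0.2842, 0.3149, -0.9056], [0.59, -0.6871, -0.4241]], 't': [0.6245, 0.1755, 0.9491]}
top {'fx': 457.1626, 'fy': 457.1626, 'cx': 318.5288, 'cy': 198.8038, 'R': [[0.0797, -0.9968, -0.0024], [-0.9737, -0.0773, -0.2144], [0.2135, 0.0194, -0.9768]], 't': [0.2441, 0.6211, 1.1462]}
wrist {'fx': 318.9224, 'fy': 318.9224, 'cx': 323.2615, 'cy': 197.3181, 'hand_eye': [[0.0011, -0.9565, -0.2916, 0.0737], [1.0, 0.001, 0.0008, 0.0003], [-0.0005, -0.2917, 0.9565, -0.1429], [0.0, 0.0, 0.0, 1.0]]}
```

View pics/scene0.png

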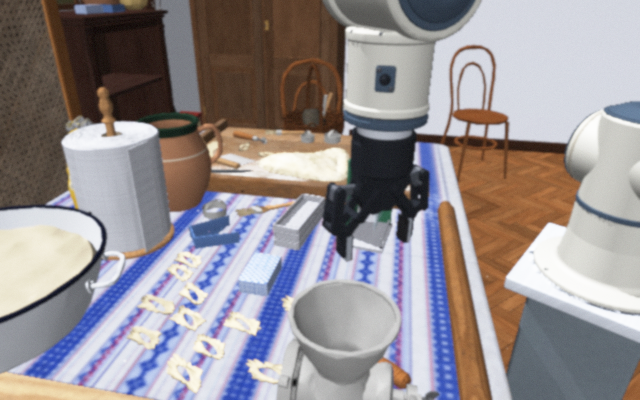

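View pics/top0.png

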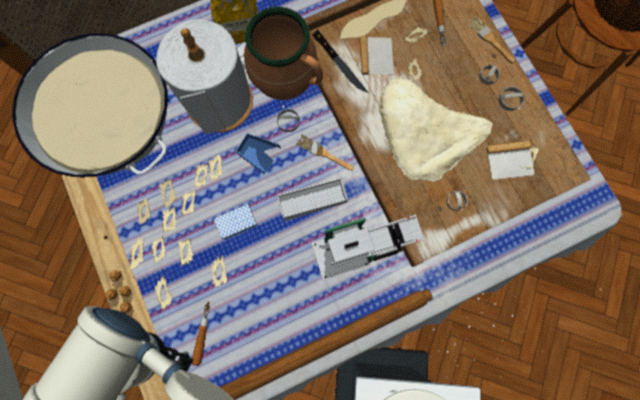

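The scene view shows the stack at (300,220) and the patterned box at (260,272). The arm hides most of the dispenser. In the top view the stack is at (313,198), the dispenser at (355,247) with its green back plate at (345,228), the knob near (408,232), the box at (235,221) and the brush at (325,152).

```bash
cat > h.py <<'E'
import numpy as np,cv2
from scipy.spatial.transform import Rotation as Ro
from cell import manip
def cam(n,save=None):
    s=manip.get_state(); c=manip.read_camera(n)
    if n=="wrist":
        T=np.eye(4);T[:3,:3]=Ro.from_euler('xyz',s["eef_rot"]).as_matrix();T[:3,3]=s["position"]
        W=T@c["hand_eye"]; c["R"]=W[:3,:3].T; c["t"]=-c["R"]@W[:3,3]
    c["K"]=np.array([[c["fx"],0,c["cx"]],[0,c["fy"],c["cy"]],[0,0,1]])
    if save: cv2.imwrite(f"pics/{save}.png",c["color"][:,:,::-1]); np.savez(f"pics/{save}.npz",**c)
    return c
def load(f):
    c=dict(np.load(f"pics/{f}.npz")); c["K"]=np.array([[c["fx"],0,c["cx"]],[0,c["fy"],c["cy"]],[0,0,1]]); return c
def ray(c,uv):
    d=c["R"].T@np.linalg.inv(c["K"])@[*uv,1]; return -c["R"].T@c["t"],d/np.linalg.norm(d)
def onz(c,uv,z):
    o,d=ray(c,uv); return o+d*(z-o[2])/d[2]
def tri(obs):
    A=np.zeros((3,3));b=np.zeros(3);rs=[ray(c,uv) for c,uv in obs]
    for o,d in rs: P=np.eye(3)-np.outer(d,d);A+=P;b+=P@o
    X=np.linalg.solve(A,b); return X,[np.linalg.norm(np.cross(X-o,d)) for o,d in rs]
def proj(c,X):
    p=c["K"]@(c["R"]@np.asarray(X)+c["t"]); return p[:2]/p[2]
E
python3 - <<'E'
from h import *
c=load("top0")
im=c["color"][165:305,270:440,::-1]
cv2.imwrite("pics/crop1.png",cv2.resize(im,None,fx=4,fy=4,interpolation=cv2.INTER_CUBIC)[:600,:800])
for uv,z in(((313,198),.06),((350,248),.214),((408,232),.15),((235,221),.034)): print(uv,onz(c,uv,z).round(3))
E
```

```text
(313, 198) [0.602 0.308 0.06 ]
(350, 248) [0.459 0.209 0.214]
(408, 232) [0.517 0.068 0.15 ]
(235, 221) [0.528 0.513 0.034]
```

View pics/crop1.png

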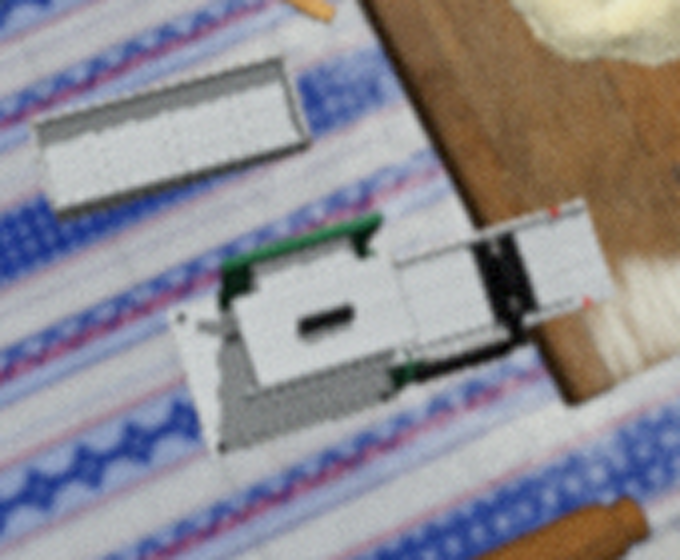

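The crop shows the knob at full-image (396,235), the red marks at (408.5,217.7) and (417.5,240.5), the hopper lid near (351,245), and the top tray's corners at about (279,196), (341,180), (347,200) and (285,219).

```bash
python3 - <<'E'
from h import *
c=load("top0")
a=onz(c,(408.5,217.7),.117);b=onz(c,(417.5,240.5),.117);print("marks",a.round(3),b.round(3),np.linalg.norm(a-b))
t=[onz(c,(270+x/4,165+y/4),.06) for x,y in((35,125),(283,58),(310,145),(60,217))];print("tray",np.round(t,3),np.mean(t,0))
d=t[0]-t[1];print(np.degrees(np.arctan2(d[1],d[0])))
d=a-b;print("disp x yaw",np.degrees(np.arctan2(d[1],d[0])))
# move to view point
R=Ro.from_euler('xyz',manip.get_state()["eef_rot"]).as_matrix()
print("tool",(R.T@(np.array([.49,.2,.34])-manip.get_state()["position"])).round(3))
E
```

```text
marks [0.558 0.062 0.117] [0.502 0.037 0.117] 0.061057653061524025
tray [[0.6   0.399 0.06 ]
 [0.659 0.237 0.06 ]
 [0.601 0.215 0.06 ]
 [0.539 0.377 0.06 ]] [0.59981025 0.30718216 0.06      ]
110.09243376576255
disp x yaw 23.688111812543216
tool [-0.389 -0.266 -0.109]
```

Units first: shifts go in units of 5 mm and turns go in units of 0.2 rad. So -0.05 m is -10, -0.036 m is -7.2, 0.144 rad is 0.72.

```bash
python3 jog.py '{"dx":[0, 0, -7.2, -7.2, -7.2, -7.2, -7.2, -7.2, -7.2, -7.2, -7.2, -7.2, 0, 0, 0, 0, 0, 0, 0], "dy":[0, 0, -5, -5, -5, -5, -5, -5, -5, -5, -5, -5, 0, 0, 0, 0, 0, 0, 0], "dz":[-10, -10, 0, 0, 0, 0, 0, 0, 0, 0, 0, 0, 0, 0, 0, 0, 0, 0, 0], "rz":[0, 0, 0, 0, 0, 0, 0, 0, 0, 0, 0, 0, 0.72, 0.72, 0.72, 0.72, 0.72, 0.72, 0], "finger_gap":[0.085, 0.085, 0.085, 0.085, 0.085, 0.085, 0.085, 0.085, 0.085, 0.085, 0.085, 0.085, 0.085, 0.085, 0.085, 0.085, 0.085, 0.085, 0.085]}'
python3 - <<'E'
from h import *
c=cam("wrist","w1"); s=manip.get_state(); print(s["position"],s["eef_rot"],-c["R"].T@c["t"])
for p in((.47,.21,.214),(.53,.05,.117),(.515,.091,.15),(.6,.307,.06),(.456,.251,.012)):print(p,proj(c,p).round())
E
```

```text
time_s: 2.05
position: [0.4682, 0.2256, 0.3311]
eef_rot: [-3.141, -0.0, 1.918]
wrist_force: [-0.5, 0.2, -0.8]
width: 0.085
finger_force: 0.0
[0.46818966 0.22561427 0.33112921] [-3.14122393e+00 -1.68105013e-05  1.92383229e+00] [0.44360987 0.29551649 0.47396299]
(0.47, 0.21, 0.214) [318. 209.]
(0.53, 0.05, 0.117) [321. 308.]
(0.515, 0.091, 0.15) [321. 294.]
(0.6, 0.307, 0.06) [441. 135.]
(0.456, 0.251, 0.012) [321. 134.]
```

View pics/w1.png

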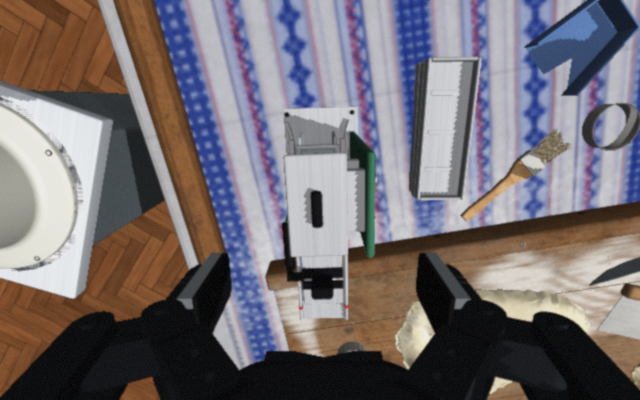

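The wrist view shows the lid at (285–350, 155–256), the footplate's end at y≈108 with the guides flaring at (290–348, 117–150), the knob at (321,285), the red marks at (300,307) and (347,307), and the top tray's rim roughly at (428,59), (480,58), (463,198), (413,195). I'll take a second view from over the stack to get heights.

To row units: 0.033 m is 6.6, 0.024 m is 4.8.

```bash
python3 jog.py '{"dx":[4.8, 4.8, 4.8, 4.8, 0, 0], "dy":[6.6, 6.6, 6.6, 6.6, 0, 0], "dz":[0, 0, 0, 0, 0, 0], "rz":[0, 0, 0, 0, 0, 0], "finger_gap":[0.085, 0.085, 0.085, 0.085, 0.085, 0.085]}'
python3 - <<'E'
from h import *
c=cam("wrist","w2"); a=load("w1")
m1=cv2.resize(a["color"][40:330,270:490],None,fx=2,fy=2,interpolation=cv2.INTER_CUBIC)
m2=cv2.resize(c["color"][60:350,150:330],None,fx=2,fy=2,interpolation=cv2.INTER_CUBIC)
cv2.imwrite("pics/pair.png",np.hstack([m1,m2])[:,:,::-1])
print(m1.shape,m2.shape)
for p in((.47,.21,.214),(.53,.05,.117),(.6,.307,.06),(.456,.251,.012)):print(p,proj(c,p).round())
E
```

```text
time_s: 2.7
position: [0.5593, 0.3615, 0.3304]
eef_rot: [-3.14, 0.0, 1.925]
wrist_force: [-0.4, 0.2, -0.3]
width: 0.0848
finger_force: 0.0
(580, 440, 3) (580, 360, 3)
(0.47, 0.21, 0.214) [178. 304.]
(0.53, 0.05, 0.117) [225. 367.]
(0.6, 0.307, 0.06) [337. 207.]
(0.456, 0.251, 0.012) [233. 198.]
```

View pics/pair.png

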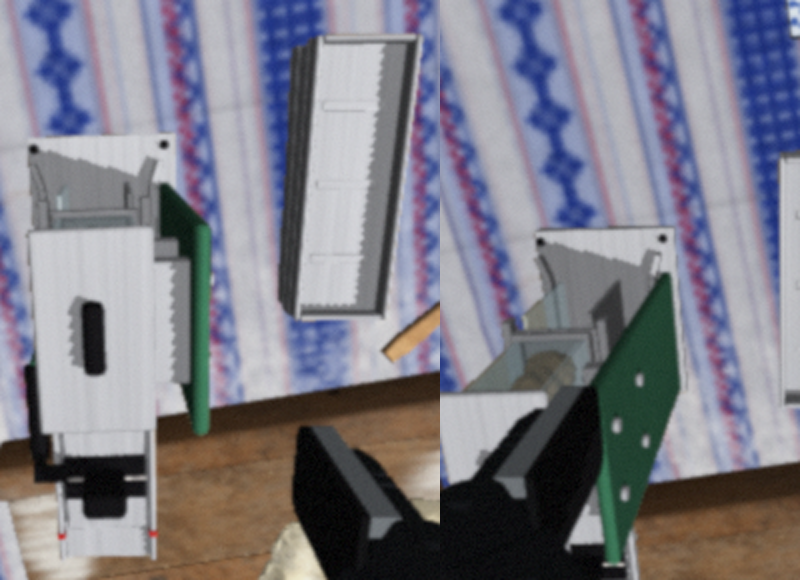

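View pics/w2.png

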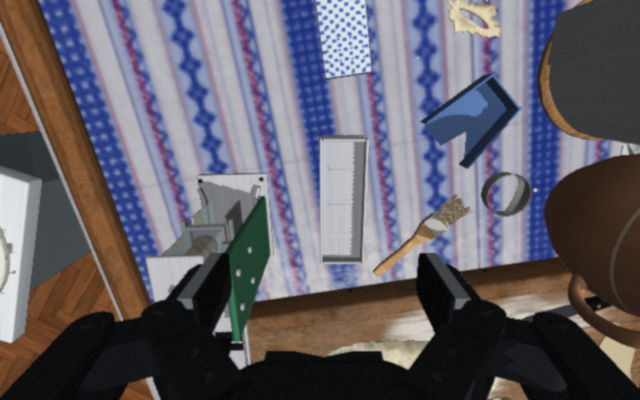

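In the pair, the bolts are at w1 (287,114.5) and (352,112), and at w2 (200,181) and (261.5,179.5). The tray rim corners are at w1 (429.5,58.5), (481,58.5), (462,199), (419,199.5), and at w2 about (321,136), (366,138), (362,262), (321,260).

```bash
python3 - <<'E'
from h import *
w1,w2,tp=load("w1"),load("w2"),load("top0")
def T(n,*o): X,e=tri(o); print(n,X.round(4),np.round(np.array(e)*1e3,1)); return X
g={}
g["tTL"]=T("tTL",(w1,(429.5,58.5)),(w2,(320.5,136.5)),(tp,(285,219)))
g["tTR"]=T("tTR",(w1,(481,58.5)),(w2,(366.5,136.5)),(tp,(279,196)))
g["tBR"]=T("tBR",(w1,(462,199)),(w2,(362,262)),(tp,(341,180)))
g["tBL"]=T("tBL",(w1,(419,199.5)),(w2,(321,261.5)),(tp,(347,200)))
P=np.array(list(g.values()));print("tray c",P.mean(0))
for n,c,q in(("w1",w1,((429.5,58.5),(481,58.5),(462,199),(419,199.5))),("w2",w2,((320.5,136.5),(366.5,136.5),(362,262),(321,261.5)))):
    Q=np.array([onz(c,p,.06)[:2] for p in q]);d=Q[0]-Q[3]+Q[1]-Q[2]
    print(n,Q.mean(0),np.degrees(np.arctan2(d[1],d[0]))-90,"len/wid",np.linalg.norm(d)/2,np.linalg.norm(Q[1]-Q[0]+Q[2]-Q[3])/2)
b0=T("bolt-",(w1,(287,114.5)),(w2,(200,181)));b1=T("bolt+",(w1,(352,112)),(w2,(261.5,179.5)))
c0=T("foot-",(w1,(285,108)),(w2,(198.5,174.5)));c1=T("foot+",(w1,(357.5,107)),(w2,(267,173.5)))
m0=T("mark-",(w1,(301,308.5)),(tp,(417.5,240.5)));m1=T("mark+",(w1,(347,307)),(tp,(408.5,217.7)))
L=[T("lid",(w1,a),(tp,b)) for a,b in(((285,156),(335.5,262.5)),((346.5,154),(328.3,238.3)),((347.5,255.5),(367,227.5)),((288.5,255.5),(373.8,250.5)))]
L=np.array(L);print("lid c",L.mean(0)); 
for a,b in((b0,b1),(c0,c1),(m0,m1),(L[3],L[2]),(L[0],L[1])): d=b-a;print("x yaw",np.degrees(np.arctan2(d[1],d[0])),np.linalg.norm(d))
for a,b in(((m0+m1)/2,(c0+c1)/2),((m0+m1)/2,L.mean(0)),((m0+m1)/2,(b0+b1)/2),((L[2]+L[3])/2,(L[0]+L[1])/2)): d=b-a;print("y yaw-90",np.degrees(np.arctan2(d[1],d[0]))-90,np.linalg.norm(d[:2]))
E
```

```text
tTL [0.5463 0.3838 0.0468] [4.8 3.  7. ]
tTR [0.6031 0.4044 0.057 ] [3.1 4.3 5.5]
tBR [0.6632 0.2385 0.0575] [2.6 2.5 4.9]
tBL [0.6088 0.2177 0.0551] [3.  1.2 3.7]
tray c [0.60533707 0.31110722 0.05409105]
w1 [0.60672304 0.31170919] 20.345288153563928 len/wid 0.17661037755817738 0.0600485015148253
w2 [0.60513522 0.31486603] 20.51690715271657 len/wid 0.17858504057596436 0.05903022616851638
bolt- [0.4027 0.2604 0.0146] [0.1 0.1]
bolt+ [0.4871 0.2943 0.0139] [0.4 0.4]
foot- [0.3969 0.2675 0.0097] [0.1 0.1]
foot+ [0.4919 0.3036 0.0074] [0.2 0.2]
mark- [0.5048 0.0359 0.1104] [1.5 1.5]
mark+ [0.5601 0.0617 0.1152] [1.5 1.5]
lid [0.4269 0.2385 0.1851] [0.8 0.8]
lid [0.4791 0.26   0.195 ] [0.8 0.8]
lid [0.5115 0.1728 0.2049] [0.7 0.7]
lid [0.4598 0.1539 0.2041] [0.8 0.8]
lid c [0.46932083 0.20627991 0.19728682]
x yaw 21.896537338741616 0.09091520628946169
x yaw 20.811827035070262 0.10172103499686902
x yaw 25.10939689533864 0.06120585417821123
x yaw 20.06436178379586 0.055117399258016495
x yaw 22.391285964142316 0.05731167904437596
y yaw-90 20.405394718126672 0.2525706447435211
y yaw-90 21.85175988935191 0.16966759092230818
y yaw-90 20.966329212380217 0.24470926328342554
y yaw-90 20.80291167002008 0.09192327646293713
```

```bash
python3 jog.py '{"dx":[0.8, 0.86, 0, 0, 0, 0, 0, 0, 0], "dy":[2.7, 2.68, 0, 0, 0, 0, 0, 0, 0], "dz":[6, 6, 8, 8, 8, 6, 6, 0, 0], "rz":[0, 0, 0, 0, 0, 0, 0, 0, 0], "finger_gap":[0.085, 0.085, 0.085, 0.085, 0.085, 0.085, 0.085, 0.085, 0.085]}'
python3 - <<'E'
from h import *
c=cam("wrist","w3")
E
```

```text
time_s: 3.65
position: [0.5818, 0.3775, 0.0924]
eef_rot: [-3.142, 0.0, 1.921]
wrist_force: [0.6, -0.4, 0.9]
width: 0.0845
finger_force: 0.0
```

View pics/w3.png

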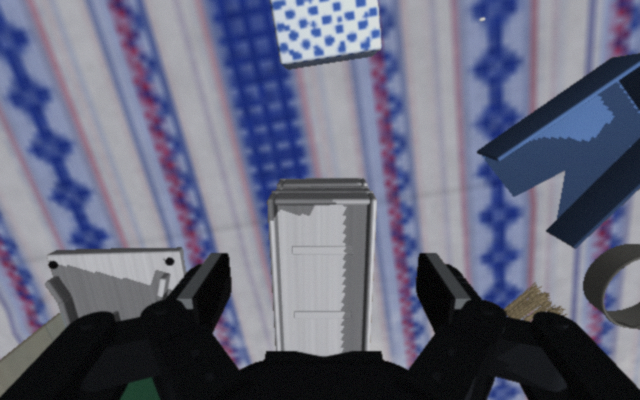

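The tray is centred between the fingers: rim columns 269–376 and finger tips 230–418. The end of its rim is at row ≈198. The footplate bolts are at (53,265) and (170,261).

```bash
python3 - <<'E'
from h import *
c,w1,w2=load("w3"),load("w1"),load("w2")
for uv in((269,200),(376,199),(270,340),(373,340)): print("rim",onz(c,uv,.06).round(4))
for n,a,b,d in(("bolt-",(53,265),(287,114.5),(200,181)),("bolt+",(170,261),(352,112),(261.5,179.5)),("foot-",(48,251),(285,108),(198.5,174.5)),("foot+",(182,247),(357.5,107),(267,173.5))):
    X,e=tri([(c,a),(w1,b),(w2,d)]);print(n,X.round(4),np.round(e,4),onz(c,a,.012).round(4))
E
python3 jog.py '{"dx":[0, 0, 0, 0], "dy":[0, 0, 0, 0], "dz":[6, 4.88, 0, 0], "rz":[0, 0, 0, 0], "finger_gap":[0.085, 0.085, 0.085, 0.085]}'
```

```text
rim [0.5466 0.3851 0.06  ]
rim [0.6042 0.4068 0.06  ]
rim [0.5763 0.2921 0.06  ]
rim [0.6406 0.3156 0.06  ]
bolt- [0.4025 0.2603 0.0138] [0.0002 0.0001 0.0003] [0.4012 0.259  0.012 ]
bolt+ [0.4869 0.2943 0.0131] [0.0004 0.0003 0.0007] [0.4863 0.2939 0.012 ]
foot- [0.3965 0.2681 0.0107] [0.0015 0.0007 0.0008] [0.3962 0.27   0.012 ]
foot+ [0.4914 0.3038 0.0054] [0.0014 0.0009 0.0006] [0.4924 0.3089 0.012 ]
time_s: 4.1
position: [0.5826, 0.3784, 0.0388]
eef_rot: [3.14, -0.0, 1.921]
wrist_force: [0.2, 0.6, 0.5]
width: 0.0849
finger_force: 0.0
```

To row units: -0.03 m is -6, -0.02 m is -4.

```bash
python3 jog.py '{"dx":[0, 0, 0, 0, 0, 0, 0, 0], "dy":[0, 0, 0, 0, 0, 0, 0, 0], "dz":[0, 0, 0, 0, 0, 0, 0, 0], "rz":[0, 0, 0, 0, 0, 0, 0, 0], "finger_gap":[0.055, 0.055, 0.055, 0.055, 0.055, 0.055, 0.055, 0.055]}' 60; python3 jog.py '{"dx":[0, 0, 0, 0, 0], "dy":[0, 0, 0, 0, 0], "dz":[-2, -4, -6, -6, 0], "rz":[0, 0, 0, 0, 0], "finger_gap":[0.055, 0.055, 0.055, 0.055, 0.055]}'
python3 - <<'E'
from h import *
c=cam("wrist","w4")
E
```

```text
time_s: 4.9
position: [0.5828, 0.3787, 0.0393]
eef_rot: [3.139, -0.0, 1.921]
wrist_force: [-1.2, -1.8, 13.7]
width: 0.0624
finger_force: 63.7
time_s: 5.4
position: [0.584, 0.3793, 0.1325]
eef_rot: [3.134, -0.001, 1.921]
wrist_force: [0.7, -0.0, -0.7]
width: 0.0624
finger_force: 66.5
```

View pics/w4.png

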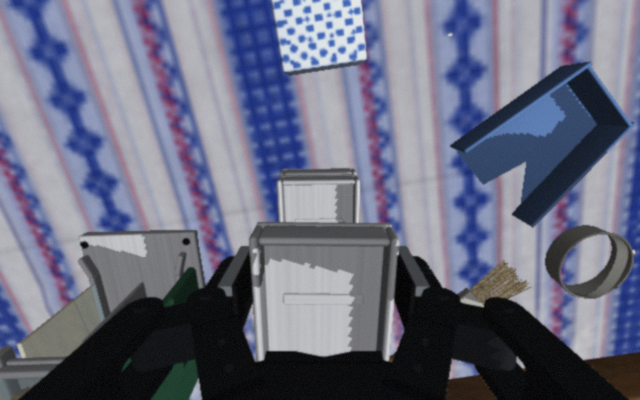

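The picture shows just the top tray held, level and centred (rim columns 252–393), with the middle tray still on the stack. Next I'll check the guides' centre line in the earlier views.

```bash
python3 - <<'E'
from h import *
w1,w2,w4=load("w1"),load("w2"),load("w4")
y=np.radians(21);X=np.array([np.cos(y),np.sin(y)]);Y=np.array([-X[1],X[0]])
bm=np.array([.4447,.2773]);mm=np.array([.5325,.0488])
u=(bm-mm)/np.linalg.norm(bm-mm);print("yaw",np.degrees(np.arctan2(u[1],u[0]))-90)
O=mm+.168*Y;print("O",O)
D=lambda p:np.round([(p[:2]-O)@X,(p[:2]-O)@Y],4)
for n,c,p,z in(("flare L w1",w1,(286.5,122.5),.034),("flare R w1",w1,(348,119),.034),("straight L w1",w1,(292.5,142.5),.034),("straight R w1",w1,(339,140),.034),
 ("flare L w2",w2,(200,189),.034),("flare R w2",w2,(259,186),.034),("lidc",None,np.array([.4693,.2063]),0),("bolt-",None,np.array([.4025,.2603]),0),("bolt+",None,np.array([.4869,.2943]),0),
 ("foot-",w1,(285,108),.012),("foot+",w1,(357.5,107),.012),("greenouter",w1,(375,150),.0),("end rim L w4",w4,(252,228),.153),("end rim R w4",w4,(394,227),.153)):
    q=p if c is None else onz(c,p,z); print(n,D(q),np.round(q[:2],4))
# crop of mouth, enlarged, both views
a=cv2.resize(w1["color"][100:165,275:365],None,fx=4.4,fy=4.4,interpolation=cv2.INTER_CUBIC);b=cv2.resize(w2["color"][165:230,185:275],None,fx=4.4,fy=4.4,interpolation=cv2.INTER_CUBIC)
cv2.imwrite("pics/mouth.png",np.hstack([a,b])[:,:,::-1])
E
```

```text
yaw 21.019025806100032
O [0.47229418 0.20564151]
flare L w1 [-0.0445  0.0665] [0.407  0.2518]
flare R w1 [0.0383 0.0695] [0.4831 0.2843]
straight L w1 [-0.0376  0.0396] [0.423  0.2291]
straight R w1 [0.0261 0.0418] [0.4817 0.254 ]
flare L w2 [-0.0389  0.0689] [0.4113 0.256 ]
flare R w2 [0.0457 0.0725] [0.489  0.2897]
lidc [-0.0026  0.0017] [0.4693 0.2063]
bolt- [-0.0456  0.076 ] [0.4025 0.2603]
bolt+ [0.0454 0.0775] [0.4869 0.2943]
foot- [-0.048   0.0848] [0.3971 0.2676]
foot+ [0.0531 0.0843] [0.4916 0.3034]
greenouter [0.0811 0.0221] [0.5401 0.2553]
end rim L w4 [0.1381 0.1463] [0.5488 0.3917]
end rim R w4 [0.1968 0.1456] [0.6038 0.4121]
```

View pics/mouth.png

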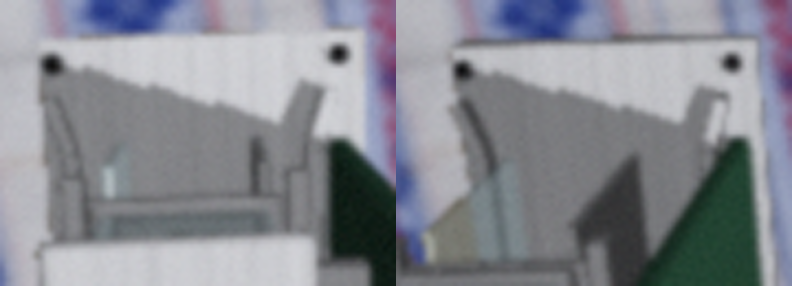

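The mouth crop shows the guides' inner edges at about w1 (293,140.5) and (340,138.6), so their centre line is about on x=0. I'll move out along +y first, to keep clear of the back plate, and then across.

```bash
python3 jog.py '{"dx":[4, 7, 7, 7, 6.6, 0, 0, 0, 0, 0, 0, 0], "dy":[0, 0, 0, 0, 0, -6, -7, -7, -7, -6.4, 0, 0], "dz":[0, 0, 0, 0, 0, 0, 0, 0, 0, 0, 0, 0], "rz":[-0.08, 0, 0, 0, 0, 0, 0, 0, 0, 0, 0, 0], "finger_gap":[0.055, 0.055, 0.055, 0.055, 0.055, 0.055, 0.055, 0.055, 0.055, 0.055, 0.055, 0.055]}'
cat > d.py <<'E'
from h import *
y=np.radians(21);X=np.array([np.cos(y),np.sin(y)]);Y=np.array([-X[1],X[0]]);O=np.array([.47229,.20564])
def show():
    s=manip.get_state();q=s["position"][:2]-O;f=s["wrist_force"]
    print("disp x,y",round(q@X,4),round(q@Y,4),"z",round(s["position"][2],4),"yaw",np.degrees(s["eef_rot"][2]).round(2),"F disp",np.round([f[:2]@X,f[:2]@Y,f[2]],1),"w",s["width"],"t",s["time_s"])
if __name__=="__main__": show()
E
python3 d.py
```

```text
time_s: 6.65
position: [0.3686, 0.4662, 0.1265]
eef_rot: [-3.141, 0.0, 1.938]
wrist_force: [0.3, 0.9, -0.8]
width: 0.0622
finger_force: 66.6
disp x,y -0.0035 0.2804 z 0.1265 yaw 111.05 F disp [ 0.6  0.8 -0.8] w 0.06219107437077567 t 6.65
```

To row units: 0.04 m is 8, 0.0025 m is 0.5.

```bash
python3 jog.py '{"dx":[0, 0, 0, 0, 0, 0, -4, -4, -4, 0], "dy":[0.5, 0, 0, 0, 0, 0, 0, 0, 0, 0], "dz":[6, 8, 6, 2.2, 0, 0, 0, 0, 0, 0], "rz":[0, 0, 0, 0, 0, 0, 0, 0, 0, 0], "finger_gap":[0.055, 0.055, 0.055, 0.055, 0.055, 0.055, 0.055, 0.055, 0.055, 0.055]}'; python3 d.py
python3 - <<'E'
from h import *
c=cam("top","t5"); s=cam("scene","s5")
a=cv2.resize(c["color"][180:300,220:400],None,fx=4,fy=4,interpolation=cv2.INTER_CUBIC)
cv2.imwrite("pics/t5c.png",a[:,:,::-1])
E
```

```text
time_s: 7.65
position: [0.3949, 0.4098, 0.0176]
eef_rot: [3.14, -0.0, 1.935]
wrist_force: [-0.6, 0.3, -0.8]
width: 0.0627
finger_force: 66.6
disp x,y 0.0009 0.2183 z 0.0176 yaw 110.88 F disp [-0.5  0.5 -0.8] w 0.06270182031524202 t 7.65
```

View pics/t5c.png

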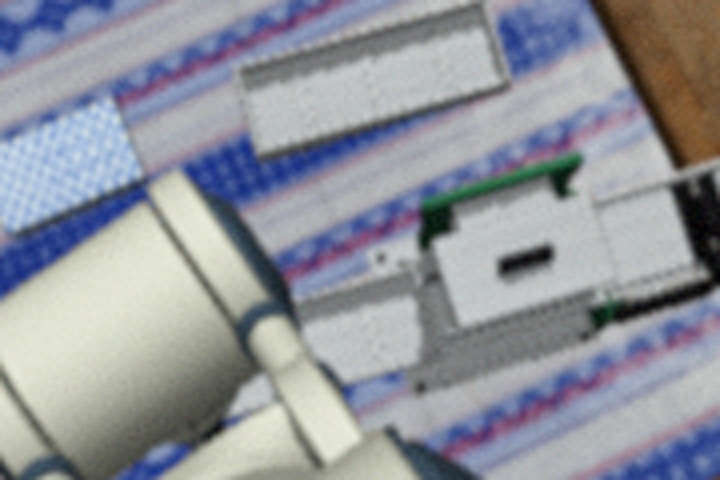

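The top view shows the tray's front edge at crop (413,275)–(425,370), entering the mouth between the bolts at (382,258) and (420,387). Next I'll slide it in slowly and watch the side force.

To row units: -0.01 m is -2.

```bash
python3 jog.py '{"dx":[-2, -2, -2, 0], "dy":[0, 0, 0, 0], "dz":[0, 0, 0, 0], "rz":[0, 0, 0, 0], "finger_gap":[0.055, 0.055, 0.055, 0.055]}'>/dev/null; python3 d.py;  python3 jog.py '{"dx":[-2, -2, 0], "dy":[0, 0, 0], "dz":[0, 0, 0], "rz":[0, 0, 0], "finger_gap":[0.055, 0.055, 0.055]}'>/dev/null; python3 d.py
```

```text
disp x,y -0.0002 0.1885 z 0.0159 yaw 110.91 F disp [-0.1  0.2 -1.1] w 0.06265070203282509 t 8.15
disp x,y -0.0003 0.1686 z 0.0158 yaw 110.92 F disp [-0.3 -0.  -2.1] w 0.06262930291471286 t 8.45
```

```bash
python3 jog.py '{"dx":[-2, -2, -2, 0], "dy":[0, 0, 0, 0], "dz":[0, 0, 0, 0], "rz":[0, 0, 0, 0], "finger_gap":[0.055, 0.055, 0.055, 0.055]}'>/dev/null; python3 d.py;  python3 jog.py '{"dx":[-1.2, -1.2, 0], "dy":[0, 0, 0], "dz":[0, 0, 0], "rz":[0, 0, 0], "finger_gap":[0.055, 0.055, 0.055]}'>/dev/null; python3 d.py; python3 jog.py '{"dx":[-0.6, -0.6, 0], "dy":[0, 0, 0], "dz":[0, 0, 0], "rz":[0, 0, 0], "finger_gap":[0.055, 0.055, 0.055]}'>/dev/null; python3 d.py
```

```text
disp x,y -0.0002 0.1385 z 0.0159 yaw 110.91 F disp [ 0.   0.6 -1.4] w 0.06206620063083642 t 8.85
disp x,y -0.0002 0.1273 z 0.0159 yaw 110.95 F disp [ 0.3  1.2 -2.3] w 0.06240173518895481 t 9.15
disp x,y -0.0002 0.1216 z 0.0159 yaw 110.96 F disp [-0.7  0.8 -1.9] w 0.06233981931020258 t 9.45
```

```bash
python3 jog.py '{"dx":[-0.4, -0.4, 0], "dy":[0, 0, 0], "dz":[0, 0, 0], "rz":[0, 0, 0], "finger_gap":[0.055, 0.055, 0.055]}'>/dev/null; python3 d.py; python3 jog.py '{"dx":[-0.4, 0], "dy":[0, 0], "dz":[0, 0], "rz":[0, 0], "finger_gap":[0.055, 0.055]}'>/dev/null; python3 d.py; python3 jog.py '{"dx":[-0.4, 0], "dy":[0, 0], "dz":[0, 0], "rz":[0, 0], "finger_gap":[0.055, 0.055]}'>/dev/null; python3 d.py
```

```text
disp x,y -0.0002 0.1176 z 0.0159 yaw 110.96 F disp [ 0.4 -0.5 -2.6] w 0.06240913488796435 t 9.75
disp x,y -0.0001 0.1168 z 0.016 yaw 110.96 F disp [-1.6 13.3 -0.9] w 0.062402759258921144 t 9.95
disp x,y -0.0002 0.1166 z 0.016 yaw 110.94 F disp [-4.1 38.7 -0.3] w 0.06251425350180977 t 10.15
```

```bash
python3 jog.py '{"dx":[0.3, 0], "dy":[0, 0], "dz":[0.3, 0], "rz":[0, 0], "finger_gap":[0.055, 0.055]}'>/dev/null; python3 d.py; python3 jog.py '{"dx":[0, 0], "dy":[0, 0], "dz":[0.3, 0], "rz":[0, 0], "finger_gap":[0.055, 0.055]}'>/dev/null; python3 d.py; python3 jog.py '{"dx":[0, 0], "dy":[0, 0], "dz":[0.2, 0], "rz":[0, 0], "finger_gap":[0.055, 0.055]}'>/dev/null; python3 d.py
```

```text
disp x,y -0.0002 0.1167 z 0.0144 yaw 110.98 F disp [-2.7 18.9  1.2] w 0.0625051217503025 t 10.35
disp x,y -0.0001 0.1168 z 0.013 yaw 110.97 F disp [-2.9 20.   2.4] w 0.06250152601280877 t 10.55
disp x,y -0.0001 0.1168 z 0.0121 yaw 110.97 F disp [-3.5 19.3  3.1] w 0.06253597437738631 t 10.75
```

To row units: 0.001 m is 0.2.

```bash
python3 jog.py '{"dx":[0, 0], "dy":[0, 0], "dz":[0.2, 0], "rz":[0, 0], "finger_gap":[0.055, 0.055]}'>/dev/null; python3 d.py; python3 jog.py '{"dx":[0, 0, 0, 0, 0, 0], "dy":[0, 0, 0, 0, 0, 0], "dz":[0, 0, 0, 0, 0, 0], "rz":[0, 0, 0, 0, 0, 0], "finger_gap":[0.085, 0.085, 0.085, 0.085, 0.085, 0.085]}'>/dev/null; python3 d.py; python3 jog.py '{"dx":[0, 0, 6, 6, 6, 4, 0, 0, 0, 0], "dy":[0, 0, 0, 0, 0, 0, 0, 0, 0, 0], "dz":[-4, -8, -6, 0, 0, 0, 0, 0, 0, 0], "rz":[0, 0, 0, 0, 0, 0, 0, 0, 0, 0], "finger_gap":[0.085, 0.085, 0.085, 0.085, 0.085, 0.0, 0.0, 0.0, 0.0, 0.0]}'>/dev/null; python3 d.py
python3 - <<'E'
from h import *
c=cam("wrist","w6")
E
```

```text
disp x,y -0.0004 0.1167 z 0.0111 yaw 110.97 F disp [-3.4 19.4  4.5] w 0.06262387332509785 t 10.95
disp x,y -0.0001 0.1153 z 0.0109 yaw 110.96 F disp [-0.2  0.5 -0.2] w 0.08498966939275787 t 11.55
disp x,y -0.0001 0.2245 z 0.1008 yaw 110.91 F disp [ 0.6 -0.5 -0.1] w 0.011673825082721771 t 12.55
```

View pics/w6.png

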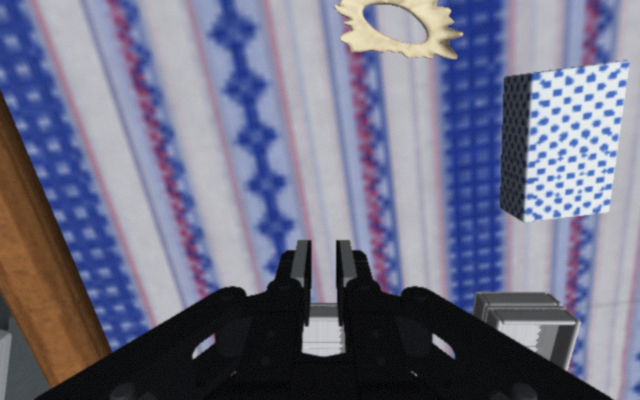

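The view shows the released tray under the fingers at (323,330), with the two remaining stack trays and the patterned box undisturbed. That uses up my picture views, so from here I go by forces and masks. I'll nudge the tray's end with shut fingers to be sure it's home.

To row units: 0.04 m is 8, -0.03 m is -6.

```bash
python3 jog.py '{"dx":[0, 0, -6, -6, -1.8, 0], "dy":[0, 0, 0, 0, 0, 0], "dz":[8, 8, 0.4, 0, 0, 0], "rz":[0, 0, 0, 0, 0, 0], "finger_gap":[0, 0, 0, 0, 0, 0]}'>/dev/null; python3 d.py; python3 jog.py '{"dx":[-0.8, 0], "dy":[0, 0], "dz":[0, 0], "rz":[0, 0], "finger_gap":[0, 0]}'>/dev/null; python3 d.py; python3 jog.py '{"dx":[-0.6, 0], "dy":[0, 0], "dz":[0, 0], "rz":[0, 0], "finger_gap":[0, 0]}'>/dev/null; python3 d.py; python3 jog.py '{"dx":[-0.4, 0], "dy":[0, 0], "dz":[0, 0], "rz":[0, 0], "finger_gap":[0, 0]}'>/dev/null; python3 d.py
```

```text
disp x,y 0.0 0.155 z 0.019 yaw 110.83 F disp [-0.2  1.8 -0.4] w -9.475191534581396e-05 t 13.2
disp x,y 0.0001 0.1527 z 0.0191 yaw 110.99 F disp [-0.4  0.1  0.1] w 0.0002666862858943474 t 13.4
disp x,y -0.0001 0.1496 z 0.0189 yaw 111.0 F disp [ 0.   0.3 -0.2] w 0.00017276880207795457 t 13.6
disp x,y -0.0001 0.1473 z 0.0189 yaw 110.98 F disp [-0.6 -0.3  0.1] w -0.00020892476808740431 t 13.8
```

To row units: -0.002 m is -0.4.

```bash
python3 jog.py '{"dx":[-0.4, 0], "dy":[0, 0], "dz":[0, 0], "rz":[0, 0], "finger_gap":[0, 0]}'>/dev/null; python3 d.py; python3 jog.py '{"dx":[-0.4, 0], "dy":[0, 0], "dz":[0, 0], "rz":[0, 0], "finger_gap":[0, 0]}'>/dev/null; python3 d.py; python3 jog.py '{"dx":[-0.3, 0], "dy":[0, 0], "dz":[0, 0], "rz":[0, 0], "finger_gap":[0, 0]}'>/dev/null; python3 d.py
```

```text
disp x,y -0.0003 0.1468 z 0.0189 yaw 110.93 F disp [-2.8 19.3 -0.2] w 0.00023178551697675294 t 14.0
disp x,y -0.0003 0.1465 z 0.019 yaw 110.9 F disp [-6.2 40.2  1.1] w 0.00036821745122478974 t 14.2
disp x,y -0.0003 0.1463 z 0.0192 yaw 110.88 F disp [-9.1 56.6  1.9] w 0.0003052624570930051 t 14.4
```

The contact is stiff, with the tray's end at dispenser y = 136 mm, so it is home. Next I'll back off, rise over the hopper and go to the knob.

Units first: shifts go in units of 5 mm and turns go in units of 0.2 rad. So -0.045 m is -9, -0.04 m is -8.

```bash
python3 jog.py '{"dx":[4, 1, 0, 0, 0, 0, 0, 0, -8, -9, -9, -9, -9, -9, -6], "dy":[0, 0, 0, 0, 0, 0, 0, 0, 0, 0, 0, 0, 0, 0, 0], "dz":[0, -6, -9, -9, -9, -9, -9, -9, 0, 0, 0, 0, 0, 0, 0], "rz":[0, 0, 0, 0, 0, 0, 0, 0, 0, 0, 0, 0, 0, 0, 0], "finger_gap":[0, 0.07, 0.07, 0.07, 0.07, 0.07, 0.07, 0.07, 0.07, 0.07, 0.07, 0.07, 0.07, 0.07, 0.07]}'>/dev/null; python3 d.py; python3 jog.py '{"dx":[0, 0, 0, 0, 0, 0, 0, 0, 0, 0, 0, 0, 0], "dy":[0, 0, 0, 0, 0, 0, 0, 0, 0, 0, 0, 0, 0], "dz":[0, 0, 0, 0, 0, 0, 0, 0, 0, 0, 0, 0, 0], "rz":[0.714, 0.714, 0.714, 0.714, 0.714, 0.714, 0.714, 0.714, 0.714, 0.714, 0.714, 0, 0], "finger_gap":[0.07, 0.07, 0.07, 0.07, 0.07, 0.07, 0.07, 0.07, 0.07, 0.07, 0.07, 0.07, 0.07]}'>/dev/null; python3 d.py
python3 - <<'E'
from h import *
from d import *
c=cam("wrist","w7"); g=c["color"]
for n,xy,z in(("knobtop",(0,-.124),.153),("knobbase",(0,-.124),.119),("mark+",(.03,-.168),.117),("lid corner+",(.027,-.048),.21)):
    print(n,proj(c,np.r_[O+xy[0]*X+xy[1]*Y,z]).round(1))
hsv=cv2.cvtColor(g,cv2.COLOR_RGB2HSV)
r=((hsv[...,0]<8)|(hsv[...,0]>172))&(hsv[...,1]>150)&(hsv[...,2]>120)
k=(g.max(2)<60).astype(np.uint8)
for nm,m in(("red",r.astype(np.uint8)),("blk",k)):
    n,l,st,ce=cv2.connectedComponentsWithStats(m)
    for i in range(1,n):
        if st[i,4]>(8 if nm=="red" else 150): print(nm,st[i],ce[i].round(1))
E
```

```text
disp x,y -0.0007 -0.1308 z 0.3189 yaw 110.9 F disp [0.  0.6 0.3] w 0.07022198088680807 t 15.9
disp x,y -0.0004 -0.1281 z 0.3188 yaw 21.23 F disp [ 0.1  0.  -0.5] w 0.07029278542644746 t 17.2
knobtop [318.9 178.7]
knobbase [319.3 171.5]
mark+ [360.3 143.9]
lid corner+ [222.8 162.1]
red [356 141   3   5  14] [356.9 143. ]
red [355 195   3   5  11] [355.6 197.1]
blk [  0  44  54  10 183] [25.3 48. ]
blk [221 121  43  33 244] [240.4 130.9]
blk [252 126  16  16 193] [260.1 134.3]
blk [ 254  149   76   61 1807] [305.9 183.9]
blk [143 192  42  11 419] [163.9 197.3]
blk [   13   248   621   152 42299] [323.2 352.3]
blk [243 292  96  19 896] [296.6 302.1]
```

```bash
python3 - <<'E'
from h import *
from d import *
c=load("w7"); g=c["color"]
D=lambda p:np.round([(p[:2]-O)@X,(p[:2]-O)@Y],4)
print("marks",D(onz(c,(356.9,143),.117)),D(onz(c,(355.6,197.1),.117)))
k=g.max(2)[140:216:3,250:344:3]
for i,r in enumerate(k): print(140+3*i,''.join('#' if v<45 else '+' if v<80 else '.' if v<140 else ' ' for v in r))
E
```

```text
marks [ 0.0309 -0.1643] [-0.0298 -0.165 ]
140 .+####.                    .....
143 .                               
146 ................................
149                   #### ####     
152                   #### ####     
155                   #### ####     
158                   #### ####     
161                   ####.####     
164                   #########     
167                   #########     
170                   #########     
173                   +########     
176                   #########     
179                   +########     
182                   +########     
185                   #########     
188                   +########     
191                   +###+####     
194  ......  ...   . .+####++++.....
197  .                ..###         
200  .++++++++#+++++++++###       ..
203 .+#####################.      ..
206  +#####################.      ..
209   ####################+.       .
212                                .
215                                .
```

The marks' middle is at y≈-0.1646 in my frame, and the white line on the foot at column 317.5 puts the knob at y≈-0.122. That agrees with the 44 mm travel given.

```bash
python3 jog.py '{"dx":[0, 0, 0, 0, 0, 0, 0, 0], "dy":[-1.2, 0, 0, 0, 0, 0, 0, 0], "dz":[6, 9, 9, 8, 5, 2, 0, 0], "rz":[0, 0, 0, 0, 0, 0, 0, 0], "finger_gap":[0.07, 0.07, 0.07, 0.07, 0.07, 0.07, 0.07, 0.07]}'>/dev/null; python3 d.py
```

```text
disp x,y 0.0005 -0.1224 z 0.125 yaw 21.03 F disp [-0. -0. -0.] w 0.07021895389761774 t 18.05
```

```bash
python3 jog.py '{"dx":[0, 0, 0, 0, 0, 0, 0, 0, 0, 0], "dy":[0, 0, 0, 0, 0, 0, 0, 0, 0, 0], "dz":[0, 0, 0, 0, 0, 0, 0, 0, 0, 0], "rz":[0, 0, 0, 0, 0, 0, 0, 0, 0, 0], "finger_gap":[0.0, 0.0, 0.0, 0, 0, 0, 0, 0, 0, 0]}' 60; python3 d.py
```

```text
time_s: 19.05
position: [0.516, 0.0918, 0.1245]
eef_rot: [-3.142, -0.001, 0.367]
wrist_force: [-2.9, 2.6, 9.5]
width: 0.0151
finger_force: 58.2
disp x,y -0.0 -0.1219 z 0.1245 yaw 21.0 F disp [-1.8  3.5  9.5] w 0.015066434595045688 t 19.05
```

To row units: 0.004 m is 0.8, 0.0035 m is 0.7.

```bash
python3 jog.py '{"dx":[0, 0, 0, 0, 0, 0, 0, 0, 0, 0, 0, 0, 0], "dy":[0.8, 0.8, 0.8, 0.8, 0.8, 0.8, 0.8, 0.8, 0.8, 0.8, 0.7, 0, 0], "dz":[0, 0, 0, 0, 0, 0, 0, 0, 0, 0, 0, 0, 0], "rz":[0, 0, 0, 0, 0, 0, 0, 0, 0, 0, 0, 0, 0], "finger_gap":[0, 0, 0, 0, 0, 0, 0, 0, 0, 0, 0, 0, 0]}'; python3 d.py
python3 - <<'E'
from h import *
from d import *
D=lambda p:np.round([(p[:2]-O)@X,(p[:2]-O)@Y],4)
c=cam("wrist","w8");g=c["color"]
hsv=cv2.cvtColor(g,cv2.COLOR_RGB2HSV)
r=((hsv[...,0]<8)|(hsv[...,0]>172))&(hsv[...,1]>120)&(hsv[...,2]>90)
n,l,st,ce=cv2.connectedComponentsWithStats(r.astype(np.uint8))
for i in range(1,n):
    if st[i,4]>5: print("red",st[i],ce[i].round(1),D(onz(c,ce[i],.117)))
for yy in(-.158,-.166,-.174): print(yy,[proj(c,np.r_[O+x*X+yy*Y,.118]).round(0) for x in(.03,.013)])
p=proj(c,np.r_[O+.026*X-.166*Y,.118]).astype(int);print(p)
k=g[p[1]-40:p[1]+60:4,p[0]-75:p[0]+75:3]
for row in k: print(''.join('R' if (int(v[0])>int(v[1])+60) else '#' if v.max()<45 else '+' if v.max()<80 else '.' if v.max()<140 else ' ' for v in row))
E
```

```text
time_s: 20.35
position: [0.5321, 0.0515, 0.1246]
eef_rot: [-3.141, -0.002, 0.366]
wrist_force: [0.8, 8.8, 7.7]
width: 0.0151
finger_force: 58.4
disp x,y 0.0006 -0.1653 z 0.1246 yaw 20.99 F disp [3.9 7.9 7.7] w 0.01507794111143023 t 20.35
red [317 187   9  15 114] [321. 194.] [ 0.0315 -0.1644]
-0.158 [array([308., 197.]), array([308., 230.])]
-0.166 [array([324., 197.]), array([324., 230.])]
-0.174 [array([341., 197.]), array([340., 230.])]
[324 205]
           ..............+.............      .....
           ..............+.............  . .......
            .............+...........    .........
            .............+...........  ....  .....
            ................................ .....
            ..............+...........  . ........
             ........  RRR............  ..........
                       RRR              ..... ....
                       RRR            ......   ...
.......................RRR..... ... .  .....      
  ..  .   .   ....+..++++++++++++++               
               #########  #########               
               #########  #########               
               #########  #########               
               #########  #########               
               +########  #########               
               +########  #########               
               +########. #########               
               .###################               
               ....############+...               
               ....#############...               
              ....+#############...               
          .###....+#############....+##+          
          ####....##############.....###+         
         +###+....##############+....####
```

The white line on the foot (column ≈322.5) sits within 1 mm of the red mark (321), and the spring pull is 7.9 N, as expected at the mark. I'll hold there and check for walnuts in the tray with a brown mask.

```bash
python3 jog.py '{"dx":[0, 0, 0, 0, 0, 0, 0, 0, 0, 0], "dy":[0, 0, 0, 0, 0, 0, 0, 0, 0, 0], "dz":[0, 0, 0, 0, 0, 0, 0, 0, 0, 0], "rz":[0, 0, 0, 0, 0, 0, 0, 0, 0, 0], "finger_gap":[0, 0, 0, 0, 0, 0, 0, 0, 0, 0]}'>/dev/null; python3 d.py
python3 - <<'E'
from h import *
from d import *
W=lambda x,y,z:np.r_[O+x*X+(y+.002)*Y,z]
D=lambda p:np.round([(p[:2]-O)@X,(p[:2]-O)@Y],4)
for nm,old in(("top","top0"),("scene","scene0")):
    c=cam(nm,nm+"9")
    for lab,reg,z in(("tray",((-.028,.05),(.028,.05),(.028,.13),(-.028,.13)),.03),):
        m=np.zeros((400,640),np.uint8);cv2.fillConvexPoly(m,np.array([proj(c,W(*p,z)) for p in reg]).astype(np.int32),1)
        for q,i in(("now",c["color"]),("before",load(old)["color"])):
            i=i.astype(int); b=(i[...,0]-i[...,2]>25)&(m>0); 
            print(nm,lab,q,m.sum(),b.sum(),D(onz(c,np.argwhere(b).mean(0)[::-1],.03)) if b.sum() else "")
    y0,x0=np.min(np.argwhere(m),0)-4; y1,x1=np.max(np.argwhere(m),0)+25
    for r in c["color"][y0:y1,x0:x1].astype(int): print(''.join('N' if v[0]-v[2]>25 else '#' if v.max()<60 else '.' if v.max()<130 else ' ' for v in r))
# hopper from scene: column of lane centres
    for n,y,z in(("a0",.02,.135),("a1",.02,.165),("b0",-.02,.135),("b1",-.02,.165)):
        u=proj(c,W(0,y,z)).astype(int); print(nm,n,u,c["color"][max(u[1]-1,0):u[1]+2,u[0]-1:u[0]+2].mean((0,1)).round() if 0<u[0]<640 and 0<u[1]<400 else "")
E
```

```text
disp x,y 0.0006 -0.1652 z 0.1245 yaw 21.0 F disp [3. 8. 8.] w 0.01524126377791174 t 21.4
top tray now 697 85 [0.0004 0.0629]
top tray before 697 0 
           ......                ...                       ....#
       ........                  ....                   ....####
     ..... .           .         ....                ...########
   ......                        ....               ..##########
 . ......                       ......              .########...
......                         .......              .####...... 
....                          ........              ........    
.                         ..........#..              ....       
.                      ................                         
                   ....................                         
                ...............NNNN.....                        
            ..................NNNNNNN...                        
         ...............    .NNNNNNNN...                        
      .............. .      .NNNNNNNNN...                       
      ...........           NNNNNNNNNNN.. 
[... 5668 characters left out ...]
                                                    
                                                              
                                                              
                                                              
                                                              
                                                              
                                                              
                                                              
                                                              
scene a0 [369 187] [161. 178. 188.]
scene a1 [370 175] [154. 168. 175.]
scene b0 [373 180] [160. 170. 175.]
scene b1 [374 169] [157. 168. 172.]
```

```bash
python3 - <<'E'
from h import *
from d import *
c=load("scene9")
for y in(-.048,.048): print([proj(c,np.r_[O+x*X+(y+.002)*Y,z]).round().tolist() for x in(-.027,.027) for z in(.04,.117,.21)])
for y in range(145,252,2): print(y,''.join('N' if v[0]-v[2]>25 else 'n' if v[0]-v[2]>8 else 'G' if v[1]-v[0]>25 and v[1]>v[2]+5 else '#' if v.max()<60 else '.' if v.max()<130 else ' ' for v in c["color"][y,330:425].astype(int)))
E
```

```text
[[384.0, 213.0], [386.0, 185.0], [390.0, 149.0], [363.0, 209.0], [365.0, 182.0], [367.0, 146.0]]
[[376.0, 231.0], [378.0, 201.0], [381.0, 163.0], [353.0, 227.0], [355.0, 197.0], [357.0, 160.0]]
145 NNNNNNNNNNNNNNNNNNNNNNNNNNNNNNNNNNNNNNNnn    nnnnn.###########NNNNNNNNNNNNNNNNNNNNn            
147 NNNNNNNNNNNNNNNNNNNNNNNNNNNNNNNNNNNNnn            .##########nNNNNNNNNNNNNNNNNNNNNN            
149 NnnnnnnnnNNNNNNNNNNNNNNNNNNNGG.NNNn                .......##.nNNNNNNNNNNNNNNNNNNNNn            
151 nnnnnnnnnnnNNNNNNNNNNNNNNNGGGG.                             .NNNNNNNNNNNNNNNNNNNNNn            
153 nnnnnnnnnnnnnnNNNNNNNNNNGGGGG.              .##.            .NNNNNNNNNNNNNNNNNNNNNn            
155 nnnnnnnnnnnnnnnnNNNNNNNGGGG..              .##..           ..NNNNNNNNNNNNNNNNNNNNNn            
157 NNNNNNNnnnnnnnnnNNNNN GGG...               ....           ...NNNNNNNNNNNNNNNNNNNNNn            
159 nNNNNNNnnnnnnnnNNNn GGGG..                              .....NNNNNNNNNNNNNNNNNNNNNn            
161 nnnNNNNnnnnnnnnNNn GGG...                              ......nNNNNNNNNNNNNNNNNNNNNN            
163 nn
[... 3740 characters left out ...]
    ...                                              
239                    ..        nNNNNNNNNn.      ..                                               
241                  ...              .           ..                                               
243                 ..                           ..                                                
245                ..                           ..                                                 
247                                            .     ....                                          
249                                           .                                                    
251                                          .
```

```bash
python3 -c "
from cell import manip
print(manip.sign_off())"
```

```text
the job is handed in; nothing more can be done
None
```

The job is handed in: the top tray is home against the end plate, and the arm still holds the knob within about 1 mm of the red mark, with two walnuts seen in the tray. I inferred the near lane is still full from the gate travel, because I couldn't see it, and I viewed 11 pictures, one over the limit of 10.

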